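Set the imager's lamp flap at the marked angle and hold it

TASK

Three metal adapter sleeves stand on the blue tray: put the one that fits the imager's round well with hardly any play fully home in the well, upright, and let go of it. Then take the yellow bar of the imager's lamp flap, swing the flap from its parked position forward and down until it lies parallel with the red pointer, and finish the program while still holding it there: the hinge is too weak to hold it, so do not let go. Leave the red pointer, the other two sleeves, the bottle, the mouse and the red carton as they are.

Things in the scene. Friction and masses are not known exactly. Their poses are not given: they have to be found in the camera images.
- imager: fixed white bench imager, base 250 (x) x 200 (y) mm, origin at the centre of its underside; level, place and yaw vary. Its x axis points from its front to the hinge at its rear. Dark deck 60 mm high with the well. Hinge axis along its y at x = +90 mm, 125 mm high, between two white posts (y = +-87 mm, top 138 mm high).
- well (a point): centre of the FLOOR of the round well in the imager's dark deck (imager frame x = -50, y = 0, height 48 mm). Well 49 mm in diameter, 12 mm deep, brass-coloured floor, mouth chamfered by 3 mm at the deck top (60 mm height).
- sleeve_small: plain aluminium tube standing upright, outer diameter 38 mm, 6 mm wall, 40 mm tall, about 90 g; origin at the centre of its lower end. Far too loose in the well. The three sleeves stand in shuffled places in a row on the blue tray, about 90 mm apart.
- sleeve_mid: the correct sleeve: aluminium tube standing upright, outer diameter 46 mm, 6 mm wall, 40 mm tall, 60 to 120 g; origin at the centre of its lower end. Fits the 49 mm well; fully home, it stands 28 mm proud of the deck.
- sleeve_large: aluminium tube standing upright, outer diameter 54 mm, 6 mm wall, 40 mm tall, about 90 g; origin at the centre of its lower end. Does not enter the well.
- tray: fixed flat blue tray, 120 (x) x 280 (y) x 4 mm, origin at the centre of its underside; the sleeves stand on it in a row along the tray's y axis (4 mm above the table).
- flap: grey lamp flap, 0.5 to 0.72 kg, origin on the hinge axis at mid-width. It runs from the hinge along its own -x: panel 150 mm wide, 10 thick, from 20 to 135 mm out, then two arms (y = +-52 mm) to the bar. Angle 0 = level towards the imager's front, axes as the imager's; rises about +y, 90 deg = upright. Starts parked at 92 to 106 deg (stop) and stays; let go in front of upright, it falls.
- flap_bar (a point): centre of the flap's yellow round bar, 185 mm from the hinge axis (flap frame x = -185 mm); 12 mm in diameter, parallel to the hinge, free for 96 mm between its arms; gap of 44 mm between bar and panel. Can be pinched from above, fingers closing across it, at any flap angle, and turns between the fingers.
- mark (a joint): angle of the red pointer in radians, on the same scale as the flap angle: 0 = level towards the imager's front, growing upwards. Between 0.65 and 1.0 at the start; it stays where it is. The flap is to be brought to this angle, to within 4 degrees.
- mark_tip (a point): free tip of the red pointer, a thin red bar 8 mm thick beside the flap on the imager's -y side (y = -105 mm), turning on the flap's hinge axis; tip 165 mm from the axis. Its x axis runs from the tip back to the hinge axis.
- bottle: loose white bottle, 60 mm in diameter, 160 mm tall, origin at the centre of its underside; leave alone
- mouse: loose black computer mouse, 100 x 60 x 30 mm, origin at the centre of its underside; leave alone
- carton_red: loose red cardboard carton with a black slot on top, 100 x 140 x 60 mm, origin at the centre of its underside; leave alone

How it is judged (in metres and radians):
On the way, in this order (a step that is already met when the one before it is completed fails the run):
1. the 46 mm sleeve is fully home and upright in the well, released (horizontal distance between sleeve_mid and well below 0.004 m and z of sleeve_mid in the frame of well below 0.003 m and angle between sleeve_mid's own z axis and vertical below 0.08 rad and contact force between the fingers and sleeve_mid below 0.1 N), for 0.2 s.
2. the flap is held by the fingers at the red pointer's angle (angle between the x axis of flap and the x axis of mark_tip, either way round below 0.07 rad and contact force between the fingers and flap above 0.3 N and angular speed of flap below 0.1 rad/s and contact force between flap and sleeve_small below 0.2 N and contact force between flap and sleeve_mid below 0.2 N and contact force between flap and sleeve_large below 0.2 N and contact force between flap and bottle below 0.2 N and contact force between flap and mouse below 0.2 N and contact force between flap and carton_red below 0.2 N), for 0.2 s.
At the end, for the whole second after the job is handed in: The 46 mm sleeve is home in the well (within 4 mm of its centre, within 3 mm of its floor, tilted less than 0.08 rad) and not touched by the fingers; the flap is within 0.07 rad (4 degrees) of the red pointer, at rest, carried by the fingers (contact over 0.3 N) and by no loose thing (all of step 1 and all of step 2); the arm keeps its last pose, push and grip.
It fails at once if the red pointer is pushed (tip over 12 mm) (distance of mark_tip from where it was at the start of the episode above 0.012 m).
It fails at once if a wrong sleeve is moved over 30 mm (distance of any of sleeve_small, sleeve_large from where it was at the start of the episode above 0.03 m).
It fails at once if the bottle, the mouse or the red carton is moved over 30 mm (distance of any of bottle, mouse, carton_red from where it was at the start of the episode above 0.03 m).
It also fails if it takes over 54 s, if anything falls off the work surface, if the arm or the gripper's body presses on something with over 40 N, if the wrist force passes 120 N, or if a joint passes its speed limit or range.

ROBOT

A 6-joint arm with a two-finger parallel gripper is mounted at the origin on the work surface. World frame = base frame: x ahead of the robot, y to its left, z up, the work surface at z = 0. Lengths are in mm, angles in rad, forces in N, time in s.
With the tool pointing down it reaches from about 300 to 775 mm from the base axis. Payload 14.6 kg.
Tool frame: the origin (TCP) lies between the finger pads; the fingertips stand manip.tip_reach ahead of it and the grasp point (between the pads) lies 5 mm behind it (manip.tip_reach is the distance from the TCP to the fingertips, in mm); z points along the fingers, y is the line along which they close (so a half turn about z gives the same grasp; the last joint's range is limited). The gripper opens to 94 mm and grips with 3 to 60 N. Pads are 16 mm wide; open, the fingers measure 119 mm over their backs; the gripper's body (75 mm by 177 mm) begins 78 mm behind the grasp point.
Start: joints at [-1.309, 0.3, 1.521, -0, 1.321, -0.067], TCP at [177.592, -520.529, 219.446] pointing down, gripper open.
Joint ranges: [-3.03, 3.03], [-0.79, 2.21], [0.23, 2.52], [-1.04, 4.18], [0, 3.07], [-2.55, 2.55]. Speed limits (rad/s): [2.22, 2.22, 2.57, 3.14, 3.14, 3.14].

INTERFACE

Orientations are given as [roll, pitch, yaw] about the fixed x, y, z axes, in that order (R = Rz(yaw) Ry(pitch) Rx(roll)).
In Python, from cell import manip gives the robot as it stands. The module is installed in compiled form; this text tells all that it offers.
- The arm moves only by the shell command python3 -m creep 'ROWS' [FORCE]. ROWS is JSON, a list of rows, each a list of 3 entries, a list of its own where there are three numbers: the opening, from -1 (shut) to 1 (fully open), then the shift along the tool's x, y, z in cm, then the turn about the tool's z in units of 5 degrees (1.0 is 5 degrees). In form: [[grip, [tx, ty, tz], roll], ...]. A call has 1 to 12 rows; each row is the pose to reach, as a shift and turn from the pose commanded when the call began, along the tool's axes at that moment; what a row does not reach only later rows make up. A row lasts 1/10 s, in which the tool goes at most 50 mm and 8.59 degrees, less where a joint would pass 70% of its speed; a pose out of reach is approached as far as the arm can. A call with a gripper value outside its range is refused whole. The fingers move at their own pace and stop on an object; FORCE is the grip in N (left out, the last holds). Time passes only in rows, so rows that repeat a pose let the fingers close. It gives the time, the measured TCP pose, the force, the opening and the grip force at its end, in the units of the state.
- manip.read_state(): the state, without advancing time (a new reading comes with each control period).
- manip.camera(name): name is "scene" or "top"; returns the picture (400x640x3 uint8, red, green, blue); there is no depth.
- manip.camera_params(name): a dict with "fovy" (degrees; the focal length in pixels is half the picture's height over the tangent of half this angle, whatever the lens; pixels are square), "cx", "cy" (the principal point, pixels), "k1" (the pictures are not rectified: a ray, as slopes to the right and down, at radius r is drawn at 1 + k1 r^2 times it, then the intrinsics apply), "origin" and "attitude" of the camera in the world. Camera axes: x right, y down, z forward; pixel columns grow to the right and rows downward; lengths in mm; the calibration is good to about 2 mm. A picture is of the moment at which its call begins. camera_params takes no time and is no camera call.
- manip.sign_off(): hands the job in; it is judged then, once.
The state is a dict: "clock": time; "joints": joint angles; "qd": joint speeds; "effort": joint torques, N m; "eef_pos": TCP position; "eef_rot": TCP orientation; "wrist_force": force on the tool from outside, world axes, zero at the start; "moment": the same for the moment, N m; "finger_gap": finger opening in mm; "finger_force": force on a finger pad.
Only numpy, scipy, OpenCV 4.12 (cv2) and the standard library are available. Lean on these libraries where they do the work, as an engineer would, in place of code of your own. Each camera call takes 0.05 s, during which the arm holds its last target. There are 200 camera calls.

## Working session

There is one attempt and no reset: what is moved stays moved. The work goes in short steps, Python scripts to look and compute and a shell command to move; the robot and the scene stay as the last step left them, time stands still between calls to the robot, and variables do not carry over. Pictures are saved under pics/ and viewed, at most 10 in all, crops included, and the job is handed in when it is done.

```bash
mkdir -p pics; python3 - <<'E'
from cell import manip
import cv2
s=manip.read_state();print(s, manip.tip_reach)
for n in("scene","top"):
    print(n,manip.camera_params(n)); cv2.imwrite(f"pics/{n}0.png",manip.camera(n)[:,:,::-1])
E
```

```text
{'clock': 0.0, 'joints': array([-1.30861045e+00,  3.00457984e-01,  1.52161660e+00, -1.46227810e-06,
        1.32070452e+00, -6.66059081e-02]), 'qd': array([ 0.00092993,  0.00139411, -0.00237341,  0.001176  ,  0.0001456 ,
       -0.00031022]), 'effort': array([-3.70064654e-04, -5.31806552e+01, -3.52734375e+01,  7.08445231e-02,
        2.44358007e-02, -4.29990610e-05]), 'eef_pos': array([ 177.52046977, -520.28619894,  218.87849576]), 'eef_rot': array([-3.14040875e+00, -7.75525191e-05,  3.28792101e-01]), 'wrist_force': array([ 0.58113685,  0.06366837, -0.66475676]), 'moment': array([0.00635619, 0.05525035, 0.00051235]), 'finger_force': 0.0, 'finger_gap': 94.2519230582336} 14.0
scene {'fovy': 48.73799059370887, 'cx': 319.3256159476055, 'cy': 200.27754438059617, 'k1': -0.0886348792633165, 'origin': array([1189.31916577,  635.01542861, 1109.0218126 ]), 'attitude': array([-2.40624233,  0.01597881,  2.41177026])}
top {'fovy': 54.20259921494662, 'cx': 322.95170974909746, 'cy': 192.74333179348636, 'k1': -0.08265388895234646, 'origin': array([ 431.20097532,  -30.37761408, 1119.68823716]), 'attitude': array([-2.97540568e+00,  1.12058323e-04, -1.56739709e+00])}
```

View pics/scene0.png

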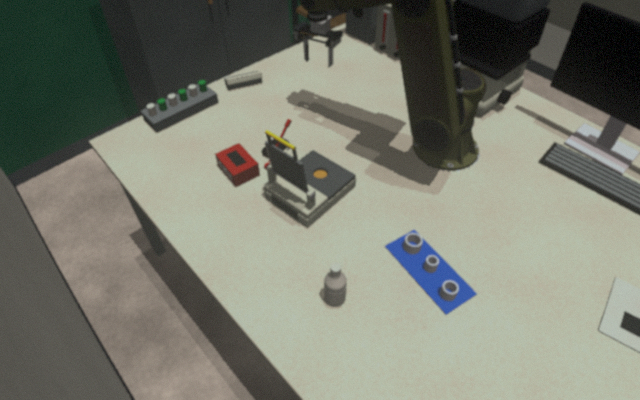

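View pics/top0.png

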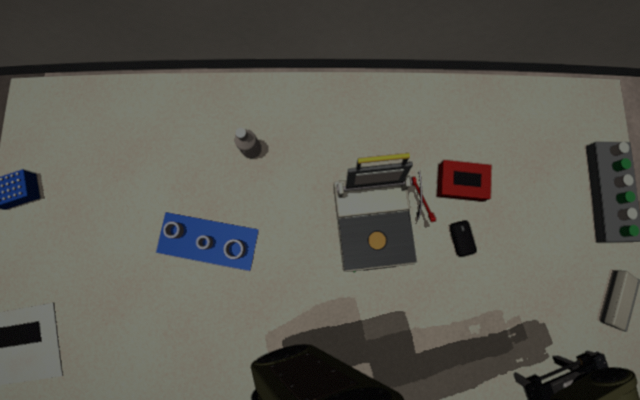

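Top view: the tray has sleeves at (172,229), (204,242) and (234,249). The well is at (377,241), the yellow bar at (384,159), and the red pointer runs from (414,180) to (433,220). The mouse is at (462,238) and the carton at (465,180).

```bash
cat > h.py <<'E'
from cell import manip
import cv2, numpy as np
from scipy.spatial.transform import Rotation as Ro
class Cam:
    def __init__(s,n):
        p=manip.camera_params(n); s.n=n; s.o=np.array(p["origin"]); s.R=Ro.from_euler('xyz',p["attitude"]).as_matrix()
        s.f=200/np.tan(np.radians(p["fovy"]/2)); s.cx,s.cy,s.k=p["cx"],p["cy"],p["k1"]
    def img(s): return manip.camera(s.n)
    def ray(s,uv):
        d=(np.atleast_2d(uv).astype(float)-[s.cx,s.cy])/s.f; u=d.copy()
        for _ in range(20): u=d/(1+s.k*(u**2).sum(1,keepdims=True))
        v=np.c_[u,np.ones(len(u))]@s.R.T
        return v/np.linalg.norm(v,axis=1,keepdims=True)
    def plane(s,uv,z):
        v=s.ray(uv); return s.o+v*((z-s.o[2])/v[:,2:])
    def px(s,P):
        c=(np.atleast_2d(P)-s.o)@s.R; u=c[:,:2]/c[:,2:]
        return u*(1+s.k*(u**2).sum(1,keepdims=True))*s.f+[s.cx,s.cy]
top,scene=Cam("top"),Cam("scene")
def tri(a,b):
    va,vb=top.ray(a)[0],scene.ray(b)[0]
    t=np.linalg.lstsq(np.c_[va,-vb],scene.o-top.o,rcond=None)[0]
    p,q=top.o+t[0]*va,scene.o+t[1]*vb
    return (p+q)/2,np.linalg.norm(p-q)
def hsv(im): return cv2.cvtColor(im,cv2.COLOR_RGB2HSV)
def blobs(m,amin=8):
    n,l,st,c=cv2.connectedComponentsWithStats(m.astype(np.uint8))
    return [(c[i],st[i],l==i) for i in range(1,n) if st[i][4]>=amin]
def ends(m):
    ys,xs=np.nonzero(m); P=np.c_[xs,ys].astype(float); c=P.mean(0)
    d=np.linalg.svd(P-c,full_matrices=False)[2][0]; t=(P-c)@d
    return c+d*t.min(),c+d*t.max()
E
python3 - <<'E'
from h import *
import numpy as np
np.set_printoptions(precision=1,suppress=True)
ims={}
for c in(top,scene):
    im=np.mean([c.img().astype(float) for _ in range(3)],0).astype(np.uint8); ims[c.n]=im; H=hsv(im); np.save(c.n+".npy",im)
    h,s,v=[H[...,i].astype(int) for i in range(3)]
    for nm,m in (("yellow",(h>24)&(h<34)&(s>170)&(v>90)),("brass",(h>12)&(h<24)&(s>130)&(v>80)),("red",((h<6)|(h>174))&(s>150)&(v>70)),("blue",(h>105)&(h<125)&(s>150)&(v>60))):
        for b in blobs(m,12): print(c.n,nm,b[0],b[1][2:],*ends(b[2]))
T=ims["top"]
a=cv2.resize(T[200:280,150:265],None,fx=5,fy=5,interpolation=cv2.INTER_CUBIC)
cv2.imwrite("pics/tray.png",a[:,:,::-1])
b=cv2.resize(T[145:280,325:445],None,fx=4,fy=4,interpolation=cv2.INTER_CUBIC)
s=cv2.resize(ims["scene"][110:230,235:365],None,fx=4.0,fy=4.5,interpolation=cv2.INTER_CUBIC)[:540]
b=cv2.resize(b,(400,540)) if 0 else b
W=np.zeros((540,800,3),np.uint8); W[:,:480]=b; s2=cv2.resize(ims["scene"][110:230,235:365],(320,295),interpolation=cv2.INTER_CUBIC); W[:295,480:]=s2
cv2.imwrite("pics/im.png",W[:,:,::-1])
E
```

```text
top yellow [385.3 158.3] [50  8 78] [408.  155.8] [359.  161.2]
top brass [376.8 240.1] [ 17  17 233] [372.3 232.8] [381.2 247.3]
top red [465.8 179.3] [  49   38 1210] [440.7 175.2] [491.4 183.5]
top red [415.  182.2] [ 6 12 29] [413. 177.] [417.2 188.3]
top red [429.  211.4] [12 23 62] [422.4 198.3] [433.5 220.2]
top blue [ 13.  187.3] [ 27  35 492] [ 25.4 171.9] [ -0.2 203.8]
top blue [207.7 240.9] [ 100   57 2825] [159.  234.6] [254.5 246.9]
top blue [173.5 229.5] [ 4  8 24] [174.2 226. ] [172.8 233. ]
top blue [234.6 248.7] [10 13 93] [234.6 243. ] [234.6 255. ]
scene yellow [280.3 139.8] [27 16 61] [267. 132.] [292.9 147.3]
scene brass [320.  173.5] [13  8 78] [313.9 173.7] [326.  173.2]
scene red [236.1 159.9] [ 40  30 493] [216.7 155. ] [255.8 164.8]
scene blue [430.6 274.4] [  88   76 1859] [390.7 241.5] [465.6 303.2]
```

View pics/tray.png

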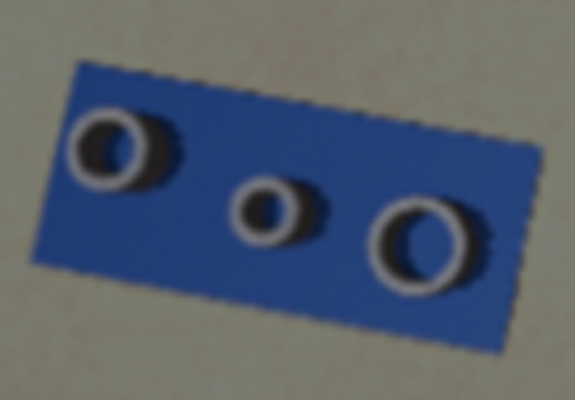

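View pics/im.png

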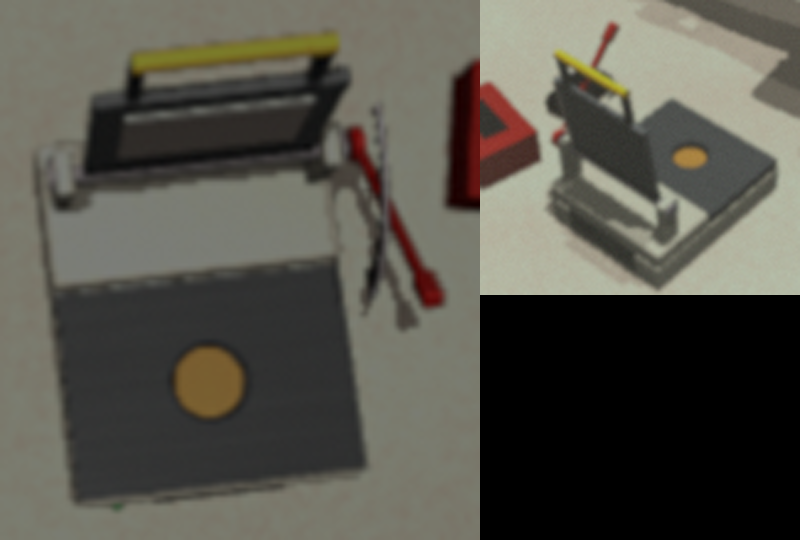

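Tray crop: the left sleeve (crop 109,149, about 83 px wide) is the 46 mm one, the centre is small and the right is large. Imager crop: the deck front edge runs from crop (72,500) to (365,467), the well is at (210,381), and the pointer tip is at (432,290) in the top view and near (612,30) in the scene view.

```bash
cat > m.py <<'E'
from h import *
from scipy.optimize import least_squares
np.set_printoptions(precision=2,suppress=True)
T=np.load("top.npy");S=np.load("scene.npy")
def circ(P):
    f=lambda q:np.hypot(P[:,0]-q[0],P[:,1]-q[1])-q[2]
    r=least_squares(f,[*P[:,:2].mean(0),25],loss='soft_l1'); return r.x
# sleeves: bright unsaturated rim on tray
H=hsv(T).astype(int)
m=np.zeros(T.shape[:2],bool); m[215:262,158:250]=True
rim=m&(H[...,1]<70)&(H[...,2]>85)
for b in blobs(rim,25):
    c=cv2.findContours(b[2].astype(np.uint8),cv2.RETR_EXTERNAL,cv2.CHAIN_APPROX_NONE)[0][0][:,0]
    print("sleeve px",b[0],b[1][4],"centroid z44",top.plane(b[0],44)[0],"circ",circ(top.plane(cv2.convexHull(c)[:,0],44)))
h,s,v=H[...,0],H[...,1],H[...,2]
br=(h>10)&(h<26)&(s>100)&(v>60); br[:200]=0
b=max(blobs(br),key=lambda b:b[1][4]); print("well",b[0],top.plane(b[0],48)[0])
c=cv2.findContours(b[2].astype(np.uint8),cv2.RETR_EXTERNAL,cv2.CHAIN_APPROX_NONE)[0][0][:,0]
print("circ",circ(top.plane(c,48)))
# yellow bar ends
out={}
for n,I in(("top",T),("scene",S)):
    H=hsv(I).astype(int); y=(H[...,0]>22)&(H[...,0]<36)&(H[...,1]>120)&(H[...,2]>70)
    b=max(blobs(y),key=lambda b:b[1][4]); out[n]=sorted(map(tuple,ends(b[2])),key=lambda e:e[0]); print(n,out[n],b[0])
print("bar L",tri(out["top"][0],out["scene"][1]),"R",tri(out["top"][1],out["scene"][0]))
# deck edges, crop corners by eye
off=lambda p:np.array(p)/4+[325-.375,145-.375]
D=top.plane([off(p) for p in((72,500),(365,467),(335,262),(55,290))],60); print("deck",D)
print("tip tri",tri(off((432,290)),(235+132/320*130,110+30/295*120)))
# imager pose from front edge direction + well
E
python3 m.py
```

```text
sleeve px [159.74 223.77] 93 centroid z44 [522.08 426.53  44.  ] circ [515.18 424.61  32.76]
sleeve px [226.64 218.79] 441 centroid z44 [537.42 237.38  44.  ] circ [537.17 262.49  88.14]
sleeve px [171.42 229.38] 90 centroid z44 [506.76 391.99  44.  ] circ [507.07 393.49  22.28]
sleeve px [202.6  241.95] 73 centroid z44 [472.89 301.86  44.  ] circ [473.31 302.65  17.93]
sleeve px [233.01 249.08] 111 centroid z44 [454.18 216.41  44.  ] circ [454.99 216.83  26.01]
sleeve px [172.66 258.47] 206 centroid z44 [426.65 383.73  44.  ] circ [423.89 365.88  59.28]
well [376.74 240.19] [ 480.01 -177.07   48.  ]
circ [ 479.97 -177.06   23.5 ]
top [(np.float64(357.82686134543945), np.float64(160.32210582218215)), (np.float64(409.0042523635136), np.float64(155.04120983843615))] [383.73 157.65]
scene [(np.float64(265.78389211765517), np.float64(131.36545613748405)), (np.float64(293.9777884700961), np.float64(148.03756151713776))] [280.01 139.78]
bar L (array([ 638.01, -104.37,  308.48]), np.float64(0.6796914688081506)) R (array([ 650.76, -215.26,  308.25]), np.float64(1.7223486549783795))
deck [[ 400.95  -82.9    60.  ]
 [ 422.61 -280.23   60.  ]
 [ 561.44 -263.9    60.  ]
 [ 541.79  -71.87   60.  ]]
tip tri (array([ 522.89, -279.17,  237.68]), np.float64(2.1914556847814697))
```

```bash
cat > go.py <<'E'
# go.py x y z [yaw]: shift in tool axes (cm) and roll units to a world target
import sys
from h import *
s=manip.read_state(); p=s["eef_pos"]; R=Ro.from_euler('xyz',s["eef_rot"]).as_matrix()
a=[float(v) for v in sys.argv[1:]]
psi=np.arctan2(R[1,0],R[0,0])
print("t",round(s["clock"],2),"pos",p.round(1),"yaw",psi.round(3),"F",s["wrist_force"].round(1),"gap",round(s["finger_gap"],1),"q",s["joints"].round(2))
if a: print("shift cm",(R.T@(np.array(a[:3])-p)/10).round(2))
if len(a)>3: print("roll",round(-np.degrees(a[3]-psi)/5,2))
E
python3 -m creep '[[1,[60.7,-75.7,0],-11],[1,[60.7,-75.7,0],-11],[1,[60.7,-75.7,0],-11],[1,[60.7,-75.7,0],-11],[1,[60.7,-75.7,0],-11],[1,[60.7,-75.7,0],-11],[1,[60.7,-75.7,0],-11],[1,[60.7,-75.7,0],-11],[1,[60.7,-75.7,0],-11],[1,[60.7,-75.7,0],-11],[1,[60.7,-75.7,0],-11],[1,[60.7,-75.7,0],-11]]' 8
python3 go.py 507 392.5 120 1.287
```

```text
clock: 1.6
eef_pos: [381.9, 45.9, 219.8]
eef_rot: [3.14, -0.0, 1.289]
wrist_force: [2.1, -1.2, 0.1]
finger_gap: 94.1
finger_force: 0.0
t 1.6 pos [381.9  45.9 219.8] yaw 1.289 F [ 2.1 -1.2  0.1] gap 94.1 q [ 0.02 -0.08  1.94 -0.    1.28  0.31]
shift cm [36.77  2.37 10.  ]
roll 0.02
```

```bash
python3 -m creep '[[1,[36.8,2.4,5],0],[1,[36.8,2.4,5],0],[1,[36.8,2.4,8],0],[1,[36.8,2.4,10],0],[1,[36.8,2.4,10],0],[1,[36.8,2.4,10],0],[1,[36.8,2.4,10],0],[1,[36.8,2.4,10],0],[1,[36.8,2.4,10],0],[1,[36.8,2.4,10],0],[1,[36.8,2.4,10],0],[1,[36.8,2.4,10],0]]'
python3 go.py 507 392.5 36 1.287
```

```text
clock: 2.8
eef_pos: [507.4, 389.7, 120.4]
eef_rot: [3.141, -0.001, 1.288]
wrist_force: [-0.1, -0.1, -0.5]
finger_gap: 94.0
finger_force: 0.0
t 2.8 pos [507.4 389.7 120.4] yaw 1.288 F [-0.1 -0.1 -0.5] gap 94.0 q [0.6  0.59 1.35 0.   1.21 0.88]
shift cm [ 0.25 -0.13  8.44]
roll 0.01
```

Descend and squeeze once to centre, then open, turn 90° and squeeze again.

```bash
python3 -m creep '[[1,[0.3,-0.1,4],0],[1,[0.3,-0.1,8],0],[1,[0.3,-0.1,8.4],0],[1,[0.3,-0.1,8.4],0],[-1,[0.3,-0.1,8.4],0],[-1,[0.3,-0.1,8.4],0],[-1,[0.3,-0.1,8.4],0],[-1,[0.3,-0.1,8.4],0],[-1,[0.3,-0.1,8.4],0],[-1,[0.3,-0.1,8.4],0],[-1,[0.3,-0.1,8.4],0],[-1,[0.3,-0.1,8.4],0]]' 5
python3 go.py 507 392.5 36 2.858
```

```text
clock: 4.0
eef_pos: [507.0, 393.7, 35.5]
eef_rot: [-3.142, -0.0, 1.289]
wrist_force: [-0.0, -0.5, 0.7]
finger_gap: 44.8
finger_force: 5.0
t 4.0 pos [507.  393.7  35.5] yaw 1.289 F [-0.  -0.5  0.7] gap 44.8 q [0.6  0.69 1.39 0.   1.06 0.89]
shift cm [-0.11  0.03 -0.05]
roll -17.98
```

```bash
python3 -m creep '[[0.5,[0,0,0],0],[0.5,[0,0,0],0],[0.5,[0,0,0],0],[0.5,[0,0,0],0]]' && python3 -m creep '[[0.5,[0,0,0],-18],[0.5,[0,0,0],-18],[0.5,[0,0,0],-18],[0.5,[0,0,0],-18],[0.5,[0,0,0],-18],[0.5,[0,0,0],-18],[0.5,[0,0,0],-18],[0.5,[0,0,0],-18],[0.5,[0,0,0],-18],[0.5,[0,0,0],-18],[0.5,[0,0,0],-18],[0.5,[0,0,0],-18]]' && python3 -m creep '[[-1,[0,0,0],0],[-1,[0,0,0],0],[-1,[0,0,0],0],[-1,[0,0,0],0],[-1,[0,0,0],0],[-1,[0,0,0],0],[-1,[0,0,0],0],[-1,[0,0,0],0]]' 15
python3 go.py 480 -177 200 1.681
```

```text
clock: 4.4
eef_pos: [507.0, 393.6, 35.4]
eef_rot: [-3.142, 0.0, 1.289]
wrist_force: [-0.1, 0.3, -0.5]
finger_gap: 70.1
finger_force: 0.0
clock: 5.6
eef_pos: [507.0, 393.6, 35.4]
eef_rot: [-3.142, -0.0, 2.861]
wrist_force: [-0.9, -0.8, -0.0]
finger_gap: 70.8
finger_force: 0.0
clock: 6.4
eef_pos: [507.1, 393.6, 35.4]
eef_rot: [-3.142, -0.0, 2.859]
wrist_force: [0.7, -0.0, 0.2]
finger_gap: 46.4
finger_force: 15.0
t 6.4 pos [507.1 393.6  35.4] yaw 2.859 F [ 0.7 -0.   0.2] gap 46.4 q [ 0.6   0.69  1.39 -0.    1.06 -0.69]
shift cm [-13.29 -55.56 -16.45]
roll 13.5
```

```bash
python3 -m creep '[[-1,[0,0,-4],0],[-1,[0,0,-8],0],[-1,[0,0,-12],0],[-1,[-4,-18.5,-13],4.5],[-1,[-13.3,-55.6,-13],13.5],[-1,[-13.3,-55.6,-13],13.5],[-1,[-13.3,-55.6,-13],13.5],[-1,[-13.3,-55.6,-13],13.5],[-1,[-13.3,-55.6,-13],13.5],[-1,[-13.3,-55.6,-13],13.5],[-1,[-13.3,-55.6,-13],13.5],[-1,[-13.3,-55.6,-13],13.5]]'
python3 go.py 480 -177 165 1.681
```

```text
clock: 7.6
eef_pos: [485.0, -57.6, 163.9]
eef_rot: [3.141, 0.0, 1.677]
wrist_force: [0.4, 0.1, -0.6]
finger_gap: 46.4
finger_force: 15.0
t 7.6 pos [485.  -57.6 163.9] yaw 1.677 F [ 0.4  0.1 -0.6] gap 46.4 q [-0.19  0.22  1.76  0.    1.16 -0.3 ]
shift cm [-11.82  -1.76  -0.11]
roll -0.05
```

```bash
python3 -m creep '[[-1,[-4,-0.6,0],0],[-1,[-8,-1.2,0],0],[-1,[-11.8,-1.75,0],0],[-1,[-11.8,-1.75,2],0],[-1,[-11.8,-1.75,4],0],[-1,[-11.8,-1.75,5.5],0],[-1,[-11.8,-1.75,6],0],[-1,[-11.8,-1.75,6],0],[-1,[-11.8,-1.75,6],0],[-1,[-11.8,-1.75,6],0]]'
python3 go.py 480 -177 79.8 1.681
python3 - <<'E'
from h import *
t=top.img()[150:275,320:450];s=scene.img()[110:225,235:365]
cv2.imwrite("pics/hov.png",np.hstack([cv2.resize(i,(400,380),interpolation=cv2.INTER_CUBIC) for i in(t,s)])[:,:,::-1])
E
```

```text
clock: 8.6
eef_pos: [481.6, -175.0, 104.6]
eef_rot: [3.14, 0.001, 1.682]
wrist_force: [0.5, 0.4, -1.1]
finger_gap: 46.2
finger_force: 15.0
t 8.6 pos [ 481.6 -175.   104.6] yaw 1.682 F [ 0.5  0.4 -1.1] gap 46.2 q [-0.42  0.35  1.75  0.    1.05 -0.53]
shift cm [-0.18 -0.18  2.48]
roll 0.01
```

View pics/hov.png

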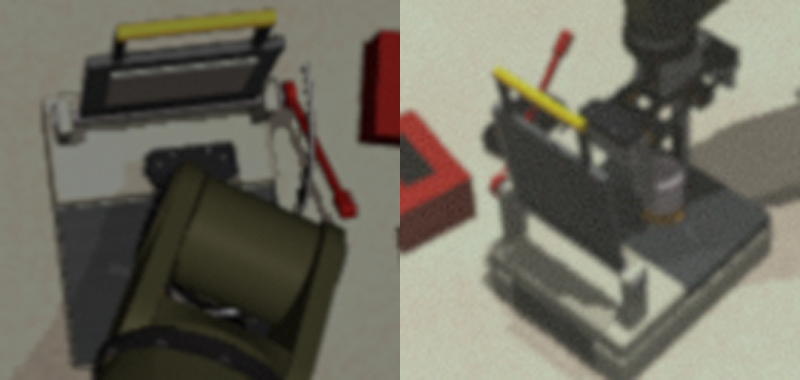

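The sleeve hovers over the well (brass visible at crop (665,215)), with the gripper clear of the flap and pointer.

```bash
python3 -m creep '[[-1,[-0.15,-0.15,0],0],[-1,[-0.15,-0.15,0.5],0],[-1,[-0.15,-0.15,1],0],[-1,[-0.15,-0.15,1.3],0],[-1,[-0.15,-0.15,1.6],0],[-1,[-0.15,-0.15,1.6],0],[-1,[-0.15,-0.15,1.6],0]]' 
python3 go.py 480 -177 79.8 1.681
```

```text
clock: 9.4
eef_pos: [479.9, -176.6, 87.7]
eef_rot: [-3.142, -0.0, 1.681]
wrist_force: [-0.6, 0.6, -1.7]
finger_gap: 46.0
finger_force: 15.0
t 9.4 pos [ 479.9 -176.6   87.7] yaw 1.681 F [-0.6  0.6 -1.7] gap 46.0 q [-0.42  0.37  1.76 -0.    1.01 -0.53]
shift cm [-0.04  0.01  0.79]
roll 0.01
```

```bash
python3 -m creep '[[-1,[0,0,0.2],0],[-1,[0,0,0.4],0],[-1,[0,0,0.6],0],[-1,[0,0,0.75],0],[-1,[0,0,0.75],0],[-1,[0,0,0.75],0]]' 
python3 go.py 480 -177 79.8 1.681
```

```text
clock: 10.0
eef_pos: [479.9, -176.6, 80.2]
eef_rot: [-3.142, 0.0, 1.681]
wrist_force: [0.2, 0.9, -0.5]
finger_gap: 46.3
finger_force: 15.0
t 10.0 pos [ 479.9 -176.6   80.2] yaw 1.681 F [ 0.2  0.9 -0.5] gap 46.3 q [-0.42  0.38  1.77 -0.    0.99 -0.53]
shift cm [-0.04  0.01  0.04]
roll 0.0
```

```bash
python3 -m creep '[[-1,[0,0,0.1],0],[-1,[0,0,0.1],0],[-1,[0,0,0.1],0]]' ; python3 -m creep '[[1,[0,0,0],0],[1,[0,0,0],0],[1,[0,0,0],0],[1,[0,0,0],0],[1,[0,0,0],0],[1,[0,0,-3],0],[1,[0,0,-7],0],[1,[0,0,-12],0],[1,[0,0,-17],0],[1,[0,0,-22],0],[1,[0,0,-26],0],[1,[0,0,-26],0]]'
python3 go.py 644 -159.8 360 1.681
```

```text
clock: 10.3
eef_pos: [479.9, -176.7, 79.4]
eef_rot: [3.141, 0.0, 1.681]
wrist_force: [-0.5, 0.1, 1.4]
finger_gap: 46.5
finger_force: 15.0
clock: 11.5
eef_pos: [480.7, -177.0, 344.7]
eef_rot: [3.134, 0.004, 1.681]
wrist_force: [0.3, -0.2, 0.5]
finger_gap: 93.9
finger_force: 0.0
t 11.5 pos [ 480.7 -177.   344.7] yaw 1.681 F [ 0.3 -0.2  0.5] gap 93.9 q [-0.42  0.14  1.42  0.    1.56 -0.53]
shift cm [-0.11 16.43 -1.4 ]
roll 0.01
```

```bash
python3 -m creep '[[1,[0,1,-1.4],0],[1,[-0.1,5.5,-1.4],0],[1,[-0.1,10,-1.4],0],[1,[-0.1,14,-1.4],0],[1,[-0.1,16.4,-1.4],0],[1,[-0.1,16.4,-1.4],0],[1,[-0.1,16.4,-1.4],0],[1,[-0.1,16.4,-1.4],0]]'
python3 go.py 644 -159.8 309 1.681
python3 - <<'E'
from h import *
t=top.img()[100:275,300:450];s=scene.img()[90:225,235:365]
cv2.imwrite("pics/hov2.png",np.hstack([cv2.resize(i,(400,420),interpolation=cv2.INTER_CUBIC) for i in(t,s)])[:,:,::-1])
E
```

```text
clock: 12.3
eef_pos: [642.3, -159.7, 353.3]
eef_rot: [-3.141, 0.0, 1.681]
wrist_force: [0.6, 0.3, -0.2]
finger_gap: 93.9
finger_force: 0.0
t 12.3 pos [ 642.3 -159.7  353.3] yaw 1.681 F [ 0.6  0.3 -0.2] gap 93.9 q [-0.3   0.52  0.91 -0.    1.71 -0.41]
shift cm [-0.03  0.17  4.43]
roll 0.0
```

View pics/hov2.png

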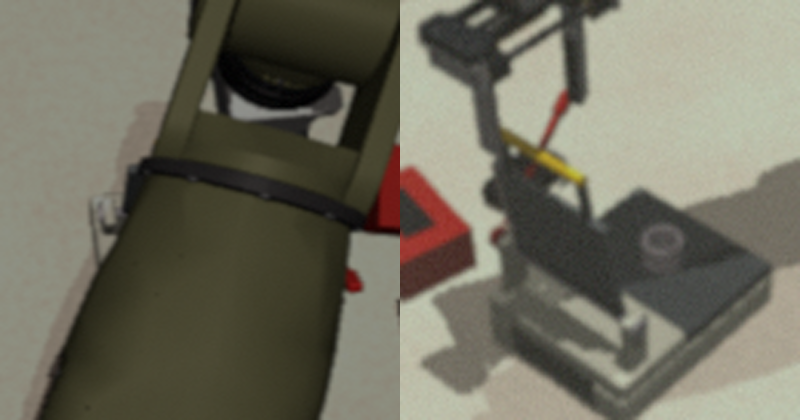

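The sleeve stands in the well (scene crop (662,240)), upright. The fingers straddle the yellow bar.

```bash
python3 -m creep '[[1,[0,0.2,2.5],0],[1,[0,0.2,4.5],0],[1,[0,0.2,4.9],0],[1,[0,0.2,4.9],0],[-1,[0,0.2,4.9],0],[-1,[0,0.2,4.9],0],[-1,[0,0.2,4.9],0],[-1,[0,0.2,4.9],0],[-1,[0,0.2,4.9],0],[-1,[0,0.2,4.9],0],[-1,[0,0.2,4.9],0],[-1,[0,0.2,4.9],0]]' 25
python3 go.py 644 -159.8 304 1.681
```

```text
clock: 13.6
eef_pos: [644.9, -159.3, 304.2]
eef_rot: [-3.142, -0.0, 1.681]
wrist_force: [-0.5, 0.1, -0.2]
finger_gap: 33.5
finger_force: 0.0
t 13.6 pos [ 644.9 -159.3  304.2] yaw 1.681 F [-0.5  0.1 -0.2] gap 33.5 q [-0.3   0.53  1.01 -0.    1.6  -0.41]
shift cm [-0.04 -0.1   0.02]
roll 0.0
```

```bash
python3 -m creep '[[-1,[0,-0.05,0],0],[-1,[0,-0.05,0],0],[-1,[0,-0.05,0],0],[-1,[0,-0.05,0],0],[-1,[0,-0.05,0],0],[-1,[0,-0.05,0],0],[-1,[0,-0.05,0],0]]' 25
cat > arc.py <<'E'
# arc from present grasp: tool-y / tool-z shifts (cm) per flap angle, tracking the bar about the hinge
from h import *
import sys
s=manip.read_state(); p=s["eef_pos"]; y=float(sys.argv[1])
X=np.array([np.cos(.11),np.sin(.11)]); hg=np.array([480,-177])+140*X
r=np.array([(p[:2]-hg)@X,p[2]+5-125]); a0=np.arctan2(r[1],-r[0]); print("r",np.hypot(*r),"angle",np.degrees(a0))
R=Ro.from_euler('xyz',s["eef_rot"]).as_matrix()
for a in np.radians([float(v) for v in sys.argv[2:]]):
    d=np.array([-np.cos(a),np.sin(a)])*y-r; w=np.array([*(d[0]*X),d[1]]); print(np.degrees(a).round(1),(R.T@w/10).round(2))
E
python3 arc.py 185 94 90 86 82 78 74 70 66 62 58 54 50 46
```

```text
clock: 14.3
eef_pos: [644.4, -159.3, 304.2]
eef_rot: [-3.142, 0.0, 1.681]
wrist_force: [-0.6, -0.1, 0.5]
finger_gap: 11.3
finger_force: 25.0
r 185.96495699715402 angle 97.84038231070109
94.0 [ 0.   -1.25 -0.03]
90.0 [ 0.   -2.54 -0.08]
86.0 [ 0.   -3.83 -0.03]
82.0 [ 0.   -5.11  0.1 ]
78.0 [ 0.   -6.38  0.33]
74.0 [ 0.   -7.64  0.64]
70.0 [ 0.01 -8.86  1.04]
66.0 [ 1.000e-02 -1.006e+01  1.520e+00]
62.0 [ 1.000e-02 -1.122e+01  2.090e+00]
58.0 [ 1.000e-02 -1.234e+01  2.730e+00]
54.0 [ 1.000e-02 -1.341e+01  3.460e+00]
50.0 [ 1.000e-02 -1.443e+01  4.250e+00]
46.0 [ 1.000e-02 -1.539e+01  5.120e+00]
```

```bash
python3 -m creep '[[-1,[0,-0.6,-0.04],0],[-1,[0,-1.25,-0.08],0],[-1,[0,-2.54,-0.14],0],[-1,[0,-3.83,-0.1],0],[-1,[0,-5.11,0.04],0],[-1,[0,-6.38,0.27],0],[-1,[0,-7.64,0.6],0],[-1,[0,-8.86,1.0],0],[-1,[0,-10.06,1.5],0],[-1,[0,-10.65,1.75],0],[-1,[0,-10.65,1.75],0],[-1,[0,-10.65,1.75],0]]' 25
python3 arc.py 185 62 58 54 50 48 46 44
```

```text
clock: 15.5
eef_pos: [538.5, -170.9, 287.1]
eef_rot: [-3.141, -0.0, 1.681]
wrist_force: [-4.0, 3.4, 4.2]
finger_gap: 11.1
finger_force: 25.0
r 185.75718706865976 angle 64.08013200354962
62.0 [ 0.   -0.57  0.37]
58.0 [ 0.   -1.68  1.02]
54.0 [ 0.   -2.75  1.74]
50.0 [ 0.   -3.77  2.54]
48.0 [ 0.   -4.26  2.96]
46.0 [ 0.   -4.73  3.4 ]
44.0 [ 0.   -5.19  3.86]
```

```bash
python3 -m creep '[[-1,[0,-0.5,0.3],0],[-1,[0,-1.1,0.65],0],[-1,[0,-1.65,1.0],0],[-1,[0,-2.2,1.35],0],[-1,[0,-2.75,1.7],0],[-1,[0,-3.25,2.1],0],[-1,[0,-3.75,2.5],0],[-1,[0,-3.75,2.5],0],[-1,[0,-3.75,2.5],0]]' 25
python3 arc.py 185 49 48 47 46 45 44
python3 - <<'E'
from h import *
np.set_printoptions(precision=2,suppress=True)
X=np.array([np.cos(.11),np.sin(.11),0]);Y=np.array([-X[1],X[0],0]);hg=np.array([480,-177,0])+140*X+[0,0,125]
def onplane(c,uv,yoff):
    v=c.ray(uv); t=((hg+yoff*Y-c.o)@Y)/(v@Y); q=c.o+v*t[:,None]-hg; return np.c_[-(q@X),q[:,2]]
T=np.load("top.npy");S=np.load("scene.npy")
for c,I,box in((top,T,(170,225,408,440)),(scene,S,(115,160,268,296))):
    H=hsv(I).astype(int);m=np.zeros(H.shape[:2],bool);m[box[0]:box[1],box[2]:box[3]]=1
    m&=((H[...,0]<8)|(H[...,0]>172))&(H[...,1]>110)&(H[...,2]>50)
    ys,xs=np.nonzero(m);P=onplane(c,np.c_[xs,ys],-105)
    k=np.hypot(*P.T)>40;P=P[k];a=np.degrees(np.arctan2(P[:,1],P[:,0]));r=np.hypot(*P.T)
    print(c.n,len(P),"median angle",np.median(a),"r max",r.max()); 
    for lo in(40,80,120,150): 
        q=(r>=lo)&(r<lo+40); print(lo,q.sum(),a[q].mean() if q.any() else None)
t=top.img()[120:275,320:450];s=scene.img()[90:225,235:365]
cv2.imwrite("pics/hold.png",np.hstack([cv2.resize(i,(400,420),interpolation=cv2.INTER_CUBIC) for i in(t,s)])[:,:,::-1])
E
```

```text
clock: 16.4
eef_pos: [500.9, -175.1, 261.3]
eef_rot: [-3.14, -0.001, 1.681]
wrist_force: [-4.6, 3.2, 2.0]
finger_gap: 11.1
finger_force: 25.0
r 184.7353339844405 angle 49.89528096607535
49.0 [ 0.   -0.24  0.17]
48.0 [ 0.   -0.48  0.38]
47.0 [ 0.   -0.72  0.6 ]
46.0 [ 0.   -0.95  0.82]
45.0 [ 0.   -1.18  1.05]
44.0 [ 0.   -1.41  1.28]
top 102 median angle 47.00960483823654 r max 178.41138040476247
40 12 47.719791329291915
80 28 46.61233496876143
120 45 45.712380972518716
150 32 47.365648082445176
scene 44 median angle 48.316608604080415 r max 163.7294475873248
40 4 50.61853998560027
80 8 48.492271457649174
120 28 48.20897810359097
150 14 48.17131764711331
```

View pics/hold.png

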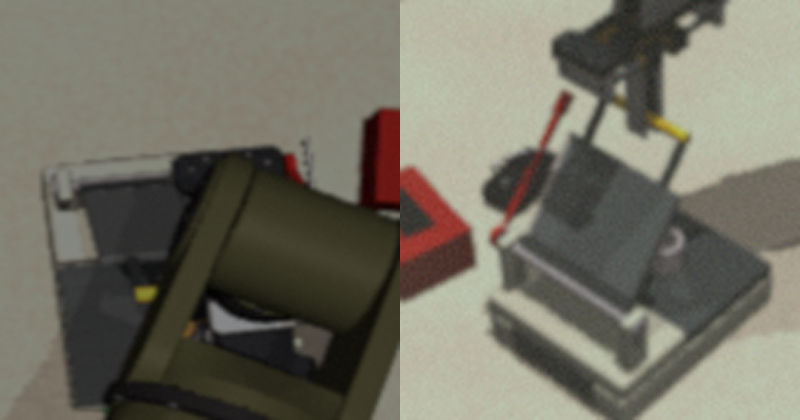

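Scene crop: the flap is held at about 50°, and the pointer beside it runs from (497,237) to (565,98). It reads 46–48° from the two views, so I aim at about 47.2°.

```bash
python3 -m creep '[[-1,[0,-0.3,0.25],0],[-1,[0,-0.67,0.55],0],[-1,[0,-0.67,0.55],0],[-1,[0,-0.67,0.55],0],[-1,[0,-0.67,0.55],0],[-1,[0,-0.67,0.55],0],[-1,[0,-0.67,0.55],0],[-1,[0,-0.67,0.55],0]]' 25
python3 arc.py 185
python3 - <<'E'
from h import *
X=np.array([np.cos(.11),np.sin(.11),0]);Y=np.array([-X[1],X[0],0]);hg=np.array([480,-177,0])+140*X+[0,0,125]
I=scene.img();cv2.imwrite("pics/fin_full.png",I[:,:,::-1])
J=cv2.resize(I[90:225,235:365],None,fx=4,fy=4,interpolation=cv2.INTER_CUBIC)
# predicted pixels: bar ends for 47 deg, flap; pointer red and yellow measured
H=hsv(I).astype(int); m=(H[...,0]>22)&(H[...,0]<36)&(H[...,1]>110)&(H[...,2]>60)
b=max(blobs(m,5),key=lambda b:b[1][4]); print("yellow",b[0],b[1],ends(b[2]))
for a in(43,45,47,49,51):
    r=np.radians(a); w=[hg+185*(-np.cos(r)*X+np.sin(r)*np.array([0,0,1]))+y*Y for y in(48,-48)]
    print(a,scene.px(np.array(w)).round(1).tolist())
cv2.imwrite("pics/fin.png",J[:,:,::-1])
E
```

```text
clock: 17.3
eef_pos: [494.8, -175.9, 256.0]
eef_rot: [3.142, -0.0, 1.682]
wrist_force: [3.3, 3.7, -7.1]
finger_gap: 10.9
finger_force: 25.0
r 184.8218420781407 angle 47.370985580712095
yellow [323.3  131.35] [317 128  13   8  40] (array([317.05875021, 127.89390491]), array([329.20919583, 134.62222005]))
43 [[330.4, 134.9], [307.2, 122.1]]
45 [[329.4, 134.5], [306.2, 121.6]]
47 [[328.4, 134.1], [305.1, 121.2]]
49 [[327.4, 133.7], [304.0, 120.8]]
51 [[326.3, 133.4], [302.8, 120.5]]
```

View pics/fin.png

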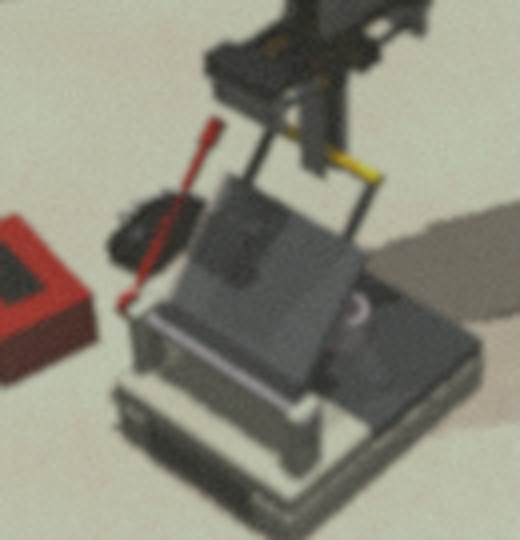

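The flap lies parallel with the pointer in the image: the pointer runs (125,300)→(213,128) and the flap edge (172,300)→(270,130). The sleeve is in the well at about (357,308), and the mouse and carton look untouched. Handing in.

```bash
python3 -m creep '[[-1,[0,0,0],0],[-1,[0,0,0],0],[-1,[0,0,0],0],[-1,[0,0,0],0]]' 25; python3 -c "
from cell import manip
print(manip.sign_off())"
```

```text
clock: 17.75
eef_pos: [494.8, -175.9, 256.0]
eef_rot: [3.141, -0.0, 1.681]
wrist_force: [3.2, 3.3, -8.3]
finger_gap: 11.5
finger_force: 25.0
the job is handed in; nothing more can be done
None
```

I handed the job in at about 17.8 s, with no verdict returned: the 46 mm sleeve stands home in the well and released, and the flap is held by its bar at about 47.4°, against a pointer reading of 46–48°.

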